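Shim the rocking gauge stand

ROBOT

A 6-joint arm with a two-finger parallel gripper is mounted at the origin on a cart in front of the work surface, level with it; the furniture and walls round the work are solid. World frame = base frame: x ahead of the robot, y to its left, z up, the work surface at z = 0. Lengths are in m, angles in degrees, forces in N, time in s.
With the tool pointing down it reaches from about 0.4 to 0.825 m from the base axis. Payload 7 kg.
Tool frame: the origin (TCP) lies at the very end of the fingers, on their centre line; the grasp point (between the pads) lies 19 mm behind it; z points along the fingers, y is the line along which they close (so a half turn about z gives the same grasp; the last joint's range is limited). The gripper opens to 88 mm and grips with 3 to 60 N. Pads are 19 mm wide; open, the fingers measure 130 mm over their backs; the gripper's body (78 mm by 193 mm) begins 47 mm behind the grasp point.
Start: joints at [93.684, 20.546, 0.682, 0, -70.136, -16.507], TCP at [0.15, 0.658, 0.227] pointing down, gripper open.
Joint ranges: [-176.03, 176.03], [-82.01, 121.73], [-58.28, 71.71], [-173.87, 95.51], [-174.79, -0.11], [-173.66, 173.66]. Speed limits (degrees/s): [136.94, 136.94, 172.46, 180, 180, 180].

INTERFACE

Orientations are given as [roll, pitch, yaw] about the fixed x, y, z axes, in that order (R = Rz(yaw) Ry(pitch) Rx(roll)).
In Python, from plant import get_state, capture, close_job, regions_of gives the robot as it stands.
- The arm moves only by the tool jog_arm, never from a script. Its argument "moves" is a list of rows, each a list of 3 entries, a list of its own where there are three numbers: the shift along the tool's x, y, z in cm, then the turn about the tool's z in degrees, then the finger opening in cm, from 0 to 8.76. A call has 1 to 12 rows; each row shifts and turns the commanded pose from where the row before left it, along the tool's axes as they then stand; what a row does not reach is not made up. A row lasts 1/8 s, in which the tool goes at most 62.5 mm and 10.7 degrees, less where a joint would pass 70% of its speed; a pose out of reach is approached as far as the arm can. A call is refused whole if a number of a shift passes 6.25 or a number of a turn 10.7, either way. A call with a gripper value outside its range is refused whole. The fingers move at their own pace and stop on an object; "newtons" is the grip in N (left out, the last holds). Time passes only in rows, so rows that do not move let the fingers close. It gives the time, the measured TCP pose, the force, the opening and the grip force at its end, in the units of the state.
- get_state(): the state, without advancing time (a new reading comes with each control period).
- capture(name): name is "scene" or "top" or "wrist"; returns a dict with "pixels" (400x640x3 uint8, blue, green, red), "mtx" (3x3 intrinsics, pixels), "world_from_camera" (4x4, takes a point from camera to world coordinates); the wrist camera has in their place "hand_eye" (4x4, takes a point from camera to tool coordinates, whose origin is the TCP and whose axes are the flange's). Camera axes: x right, y down, z forward; pixel columns grow to the right and rows downward; lengths in m; the calibration is good to about 2 mm. A picture is of the moment at which its call begins: read the wrist's pose just before it. There is no depth.
- close_job(): hands the job in; it is judged then, once.
Trained networks look in a picture, given as the dict that the camera call returned (one of the last four; its "shot" number tells which), for a name from the list of things; names that differ only in an ending like _2 or _b are one class to them, and where a whole thing is asked for, a point or a joint stands for the part that bears it (a point fixed in the world has none). Each returns a list of dicts, best first, with "confidence" (0 to 1); they miss things now and then, are a little off and sometimes report something else, mostly with a low value. They report only what shows in the picture. A call takes as long as a camera call. They do not tell look-alikes from the thing itself.
- regions_of(picture, thing): "pixels" (400x640 bool, what is visible of it) and "pixel" ([column, row] in pixels, amid what is visible of it).
The state is a dict: "time_s": time; "joints": joint angles; "qd": joint speeds; "joint_torque": joint torques, N m; "tcp_pos": TCP position; "eef_rot": TCP orientation; "contact_force": force on the tool from outside, world axes, zero at the start; "moment": the same for the moment, N m; "gripper_width": finger opening in m; "gripper_force": force on a finger pad.
Only numpy, scipy, OpenCV 4.12 (cv2) and the standard library are available. Lean on these libraries where they do the work, as an engineer would, in place of code of your own. Each camera call takes 0.05 s, during which the arm holds its last target. There are 200 camera calls.

TASK

The dial gauge stand rocks because the foot under its yellow spot is worn short and hangs clear of the worktop. Without picking anything up, push the orange wedge along the worktop, thin edge first, under that foot until it sits snug and the stand neither rocks nor is jacked up out of level. Then press down firmly with the fingertips on the yellow spot to prove that it stands firm, and leave it so, without shoving the stand or the things around it about.

Things in the scene. Friction and masses are not known exactly. Their poses are not given: they have to be found in the camera images.
- gauge_stand: Loose dial gauge stand, 2 kg: grey plate 150 (x) x 200 (y) mm, underside 24 and top 36 mm above the worktop, on four round-ended rubber feet of 22 mm diameter at x +-58, y +-80. Column 186 mm high with a dial near its far left (+x, +y) corner. Origin on the worktop under the plate's centre, z up. Level on three feet at rest; about 3 to 4 N down on the near right corner rocks it.
- worn_foot (a point): Lowest point of the worn foot at (-58, -80) of the stand, near right: 7 mm above the worktop while the stand is level (rounded end, radius 11 mm), 17 mm inside the plate's front (-x) edge and 20 mm inside its right (-y) edge. The wedge goes under here from the front, about along the stand's +x.
- yellow_spot (a point): Centre of the yellow sticker, 24 mm diameter, on top of the base plate (36 mm above the worktop), right above the worn foot: press here, straight down.
- wedge: Loose orange wedge, 90 g, flat on the worktop in front of the worn foot. 75 mm long (x), 44 wide (y); top slopes from 2 mm high at the thin edge (x = +37.5) to 14 mm at x = -37.5. Behind that an upright push plate 8 mm thick, 50 wide, 30 high. Origin: underside, middle of the slope; +x to the thin edge.
- push_plate (a point): Middle of the push plate's back face, 15 mm above the worktop, 45.5 mm behind the wedge's origin. Push here, or with two fingertips side by side.
- cork_block: Bystander: loose brown cork block 105 x 50 x 32 mm; origin under its centre.
- pot_1: Bystander: loose small round pot with a tan lid, 62 mm diameter, 35 mm high; origin under its centre.
- tape_measure: Bystander: loose yellow and black tape measure standing upright, 34 x 86 x 70 mm; origin under its centre.
- thin_edge (a point): Middle of the wedge's thin edge, on the worktop, 37.5 mm ahead of the wedge's origin. The slope meets the worn foot when this edge is about 27 mm past the foot's centre; the push resistance then rises from about 1 N to 3 N or more. Snug at 28 to 33 mm past it; pushed on with over 10 N the wedge jams and begins to shove the stand along and jack it up.
Mind the look-alikes: they are no part of the job. Of the things that look like the wedge, take the one that is farthest from the robot's base at the start.

How it is judged:
By the outcome, as a careful person would: the job done as asked, in the order asked, and still so for the second after the job is handed in, with the robot touching nothing.
It also fails if it takes over 48 s, if anything falls off the work surface, if the arm or the gripper's body presses on something with over 40 N, if the wrist force passes 120 N, or if a joint passes its speed limit or range.

## Working session

There is one attempt and no reset: what is moved stays moved. The work goes in short steps, Python scripts to look and compute and a tool call to move; the robot and the scene stay as the last step left them, time stands still between calls to the robot, and variables do not carry over. Pictures are saved under pics/ and viewed, at most 10 in all, crops included, and the job is handed in when it is done.

Besides the shell and the picture viewer there is one more tool, called as a command line: name --argument value ..., lists and objects as JSON in quotes. jog_arm: Moves the arm, as the interface text tells. Its arguments: {"type":"object","properties":{"moves":{"type":"array"},"newtons":{"type":"number"}},"required":["moves"]}

```bash
mkdir -p pics
cat > h.py <<'E'
import numpy as np, cv2
from scipy.spatial.transform import Rotation as R
from plant import get_state, capture, close_job, regions_of
def wfc(p,s=None):
    if 'world_from_camera' in p: return np.array(p['world_from_camera'])
    T=np.eye(4); T[:3,3]=s['tcp_pos']; T[:3,:3]=R.from_euler('xyz',s['eef_rot'],degrees=True).as_matrix()
    return T@np.array(p['hand_eye'])
def ray(p,uv,z,s=None):
    T=wfc(p,s); d=T[:3,:3]@np.linalg.inv(p['mtx'])@np.array([uv[0],uv[1],1.]); o=T[:3,3]
    return o+d*(z-o[2])/d[2]
def proj(p,X,s=None):
    q=np.linalg.inv(wfc(p,s))@np.append(X,1); q=np.array(p['mtx'])@q[:3]; return q[:2]/q[2]
E
python3 - <<'E'
from h import *
s=get_state(); print(s)
ims=[]
for n in ['scene','top']:
    p=capture(n); im=np.array(p['pixels']); cv2.imwrite(f'pics/{n}0.png',im)
    print(n,wfc(p).round(3).tolist())
    for t in ['wedge','gauge_stand','yellow_spot','push_plate','thin_edge','cork_block','pot_1','tape_measure']:
        for r in regions_of(p,t)[:4]:
            print(t,round(r['confidence'],2),np.round(r['pixel']),ray(p,r['pixel'],.036 if t=='yellow_spot' else .01).round(3),r['pixels'].sum())
E
```

```text
{'time_s': 0.0, 'joints': array([ 9.36824692e+01,  2.05911953e+01,  6.34145316e-01, -2.13972312e-02,
       -7.01341288e+01, -1.65065325e+01]), 'qd': array([-0.00453827, -0.04388182, -0.01955148,  0.0771781 , -0.05111796,
       -0.08228698]), 'joint_torque': array([-2.75808407e-04, -5.82708907e+01,  2.93055117e+01,  6.99730933e+00,
        6.87092674e-03, -1.55447933e-04]), 'tcp_pos': array([0.14973489, 0.65769053, 0.22562418]), 'eef_rot': array([ 1.79906863e+02, -6.62308152e-03, -1.28313452e+01]), 'contact_force': array([-0.36402096, -0.07995232, -0.20779885]), 'moment': array([-0.00915282,  0.00395136, -0.01732532]), 'gripper_force': 0.0, 'gripper_width': 0.0875669095611319}
scene [[0.996, 0.047, -0.072, 0.6], [0.085, -0.651, 0.755, -0.8], [-0.012, -0.758, -0.652, 0.843], [0.0, 0.0, 0.0, 1.0]]
wedge 0.92 [248. 312.] [ 0.384 -0.238  0.01 ] 554
wedge 0.74 [313. 190.] [0.493 0.204 0.01 ] 275
gauge_stand 0.63 [358. 164.] [0.625 0.346 0.01 ] 2429
yellow_spot 0.69 [362. 228.] [0.639 0.024 0.036] 429
yellow_spot 0.68 [362. 163.] [0.638 0.319 0.036] 2353
push_plate 0.84 [308. 189.] [0.478
[... 423 characters left out ...]
23], [0.0, 0.0, 0.0, 1.0]]
wedge 0.84 [424. 245.] [ 0.386 -0.235  0.01 ] 391
wedge 0.53 [283. 216.] [0.491 0.214 0.01 ] 332
gauge_stand 0.96 [252. 178.] [0.623 0.316 0.01 ] 2936
yellow_spot 0.79 [254. 176.] [0.623 0.304 0.036] 2933
push_plate 0.83 [421. 245.] [ 0.389 -0.228  0.01 ] 418
push_plate 0.68 [289. 217.] [0.489 0.195 0.01 ] 350
thin_edge 0.89 [420. 250.] [ 0.371 -0.222  0.01 ] 406
thin_edge 0.71 [286. 216.] [0.492 0.203 0.01 ] 336
thin_edge 0.42 [332. 166.] [0.655 0.049 0.01 ] 271
cork_block 0.78 [339. 218.] [0.483 0.033 0.01 ] 500
cork_block 0.24 [251. 174.] [0.635 0.318 0.01 ] 2882
pot_1 0.82 [331. 171.] [0.641 0.053 0.01 ] 298
tape_measure 0.85 [215. 232.] [0.446 0.432 0.01 ] 305
```

```bash
python3 -c "
import cv2
a=cv2.imread('pics/top0.png')[120:280,180:450]; b=cv2.imread('pics/scene0.png')[110:260,270:420]
cv2.imwrite('pics/t1.png',cv2.resize(a,None,fx=2.95,fy=2.95,interpolation=3)); cv2.imwrite('pics/s1.png',cv2.resize(b,None,fx=4,fy=4,interpolation=3))"
```

```text
(no output)
```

View pics/t1.png

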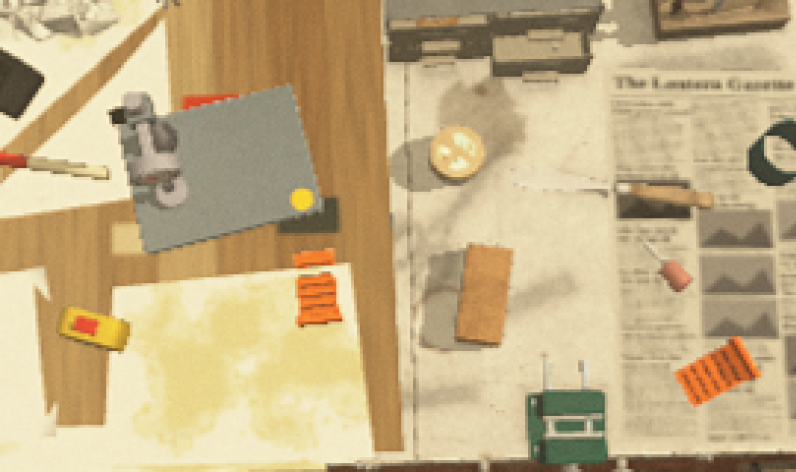

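View pics/s1.png

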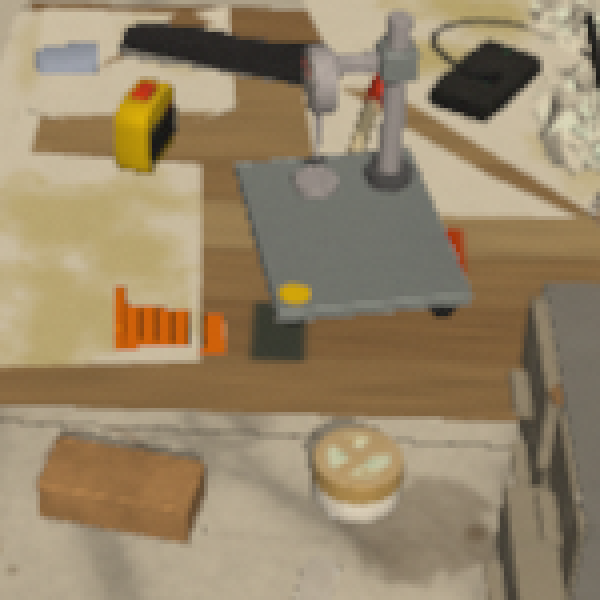

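The crops show the stand, with the yellow spot at about (302,198) in the top crop and the stand yawed about +15°. The target wedge is just in front of it, with its push plate nearest the robot at (320,322) and its thin edge at (314,252). It is yawed about 4°. The look-alike at lower right is nearer the base.

jog_arm --moves '[[[3.8,4.0,0],0,0],[[3.8,4.0,0],0,0],[[3.8,4.0,0],0,0],[[3.8,4.0,0],0,0],[[3.8,4.0,0],0,0],[[3.8,4.0,0],0,0],[[3.8,4.0,0],0,0],[[3.8,4.0,0],0,0],[[3.8,4.0,0],0,0],[[3.8,4.0,0],0,0],[[0,0,0],-9,0],[[0,0,0],-9,0]]'

```text
time_s: 2.4
tcp_pos: [0.432, 0.1828, 0.2267]
eef_rot: [-180.0, -0.0, 5.3]
contact_force: [-0.2, 0.8, 0.4]
gripper_width: 0.0006
gripper_force: 0.0
```

jog_arm --moves '[[[0,0,0],-9,0],[[0,0,0],0,0]]'

```text
time_s: 2.65
tcp_pos: [0.4316, 0.1837, 0.2267]
eef_rot: [-180.0, -0.0, 14.1]
contact_force: [-0.4, 0.7, 0.0]
gripper_width: -0.0001
gripper_force: 0.0
```

```bash
cat > look.py <<'E'
from h import *
import sys,pickle
s=get_state(); p=capture('wrist'); n=sys.argv[1]
print({k:np.round(s[k],3).tolist() for k in ['time_s','tcp_pos','eef_rot','contact_force','joints']})
print(np.round(p['hand_eye'],3).tolist())
im=np.array(p['pixels']); cv2.imwrite(f'pics/{n}.png',im)
pickle.dump((s,p),open(n+'.pkl','wb'))
for t in ['wedge','yellow_spot','gauge_stand']:
    for r in regions_of(p,t)[:2]:
        m=np.array(r['pixels']).astype(np.uint8); c=max(cv2.findContours(m,0,2)[0],key=cv2.contourArea)
        box=cv2.boxPoints(cv2.minAreaRect(c))
        z={'wedge':.0,'yellow_spot':.036,'gauge_stand':.036}[t]
        print(t,round(r['confidence'],2),np.round(r['pixel']),ray(p,r['pixel'],z,s).round(4),box.round().tolist())
        print(cv2.approxPolyDP(c,3,True)[:,0].tolist())
E
python3 look.py w1
```

```text
{'time_s': 2.65, 'tcp_pos': [0.432, 0.184, 0.227], 'eef_rot': [-179.987, -0.022, 14.104], 'contact_force': [-0.397, 0.733, 0.036], 'joints': [47.19, 0.725, -24.227, 0.001, -65.023, 56.913]}
[[-0.0, -0.958, -0.285, 0.078], [1.0, -0.0, 0.0, -0.0], [-0.0, -0.285, 0.958, -0.159], [0.0, 0.0, 0.0, 1.0]]
wedge 0.75 [315. 127.] [0.4853 0.2004 0.    ] [[290.0, 156.0], [299.0, 86.0], [339.0, 91.0], [330.0, 161.0]]
[[306, 87], [298, 111], [297, 138], [290, 153], [328, 160], [336, 93]]
yellow_spot 0.88 [252.  28.] [0.5704 0.2912 0.036 ] [[154.0, 0.0], [343.0, 0.0], [343.0, 54.0], [154.0, 54.0]]
[[154, 0], [159, 43], [164, 50], [341, 52], [343, 0]]
gauge_stand 0.68 [252.  26.] [0.5724 0.2917 0.036 ] [[154.0, 0.0], [344.0, 0.0], [344.0, 54.0], [154.0, 54.0]]
[[154, 0], [159, 42], [165, 50], [341, 52], [342, 0]]
```

View pics/w1.png

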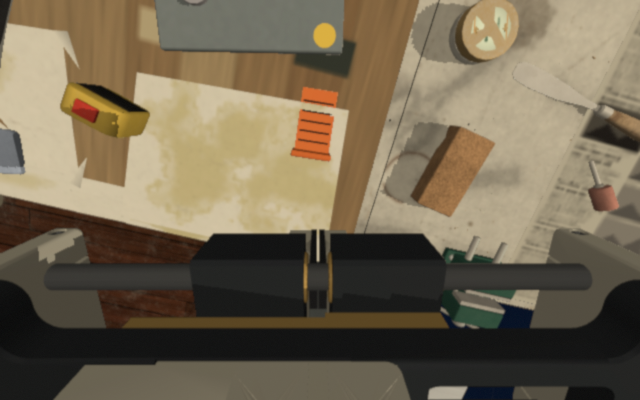

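The wrist view shows the wedge at (290–339, 86–161), thin edge up, about 7° off the tool's direction. The spot is at (324,35), and the plate's front edge runs along row 51, nearly square to the tool.

```bash
cat > meas.py <<'E'
from h import *
import pickle,sys
from scipy.optimize import least_squares
def meas(n):
    s,p=pickle.load(open(n+'.pkl','rb'))
    im=np.array(p['pixels']); hsv=cv2.cvtColor(im,cv2.COLOR_BGR2HSV)
    y=cv2.inRange(hsv,(20,150,120),(32,255,255)); 
    k,l,st,c=cv2.connectedComponentsWithStats(y)
    best=[(st[i,4],c[i].round(1).tolist(),ray(p,c[i],.036,s).round(4).tolist()) for i in range(1,k) if st[i,4]>100]
    print('yellow',best)
    o=cv2.inRange(hsv,(3,150,80),(17,255,255)); o=cv2.morphologyEx(o,cv2.MORPH_OPEN,np.ones((2,2)))
    roi=np.zeros_like(o); a,b,c2,d=map(int,sys.argv[2:6]); roi[b:d,a:c2]=1
    hull=cv2.convexHull(cv2.findNonZero(o*roi))[:,0]
    # fit wedge pose by silhouette overlap
    L=.0375;B=.0455
    pts=[(L,sy*.022,z) for sy in(-1,1) for z in(0,.002)]+[(-L,sy*.025,z) for sy in(-1,1) for z in(0,.03)]+[(-B,sy*.025,z) for sy in(-1,1) for z in(0,.03)]
    H,W=o.shape; S=4; A=np.zeros((H*S,W*S),np.uint8); cv2.fillConvexPoly(A,((hull+.5)*S).astype(int),1)
    def cost(q):
        cs,sn=np.cos(q[2]),np.sin(q[2])
        P=np.array([proj(p,[q[0]+cs*x-sn*yy,q[1]+sn*x+cs*yy,z],s) for x,yy,z in pts])
        h=cv2.convexHull(((P+.5)*S).astype(np.float32))[:,0]
        Bm=np.zeros_like(A); cv2.fillConvexPoly(Bm,h.round().astype(int),1)
        return (A^Bm).sum()/A.sum()
    from scipy.optimize import minimize
    x0=ray(p,hull.mean(0),.005,s)[:2]
    bq=min((minimize(cost,[*x0,np.radians(a)],method='Nelder-Mead',options=dict(initial_simplex=[[*x0,np.radians(a)],[x0[0]+.01,x0[1],np.radians(a)],[x0[0],x0[1]+.01,np.radians(a)],[*x0,np.radians(a+8)]])) for a in(4,12)),key=lambda r:r.fun)
    q=bq.x; print('wedge',q[:2].round(4),np.degrees(q[2]).round(1),'err',round(bq.fun,3))
    return s,p,q,best
if __name__=='__main__':
    s,p,q,b=meas(sys.argv[1])
    e=[ray(p,u,.036,s) for u in([165,50],[341,52])]; d=e[0]-e[1]; print('front edge',np.round(e,4).tolist(),'stand yaw',np.degrees(np.arctan2(-d[0],d[1])))
E
python3 meas.py w1 280 70 350 170
python3 - <<'E'
import sys; sys.path.insert(0,'.')
from h import *; 
p=capture('top'); im=np.array(p['pixels']); y=cv2.inRange(cv2.cvtColor(im,cv2.COLOR_BGR2HSV),(20,150,120),(32,255,255))
k,l,st,c=cv2.connectedComponentsWithStats(y)
print([(st[i,4],ray(p,c[i],.036).round(4)) for i in range(1,k) if st[i,4]>20])
E
```

```text
yellow [(np.int32(407), [324.1, 35.1], [0.5831, 0.2145, 0.036]), (np.int32(1848), [104.4, 112.3], [0.4436, 0.4412, 0.036])]
wedge [0.4935 0.2004] 5.7 err 0.022
front edge [[0.5266, 0.3797, 0.036], [0.5716, 0.1924, 0.036]] stand yaw 13.499068330305276
[(np.int32(31), array([0.8794, 0.4178, 0.036 ])), (np.int32(57), array([0.4585, 0.4629, 0.036 ])), (np.int32(27), array([ 0.3394, -0.4889,  0.036 ]))]
```

jog_arm --moves '[[[-0.15,-0.35,5],0.6,2],[[0,0,5],0,2],[[0,0,5],0,2],[[0,0,4],0,2],[[0,0,2.6],0,2],[[0,0,0],0,2]]'

```text
time_s: 3.65
tcp_pos: [0.4282, 0.1858, 0.009]
eef_rot: [179.9, 0.2, 13.5]
contact_force: [-0.4, 0.0, 0.5]
gripper_width: 0.0199
gripper_force: 0.0
```

```bash
python3 look.py w2 | head -3
```

```text
{'time_s': 3.65, 'tcp_pos': [0.428, 0.186, 0.009], 'eef_rot': [179.86, 0.212, 13.521], 'contact_force': [-0.365, 0.007, 0.518], 'joints': [47.712, 16.742, -40.04, -0.005, -33.473, 55.814]}
[[-0.0, -0.958, -0.285, 0.078], [1.0, -0.0, 0.0, -0.0], [-0.0, -0.285, 0.958, -0.159], [0.0, 0.0, 0.0, 1.0]]
wedge 0.81 [315. 141.] [0.4861 0.2015 0.    ] [[255.0, 216.0], [280.0, 47.0], [376.0, 61.0], [352.0, 230.0]]
```

View pics/w2.png

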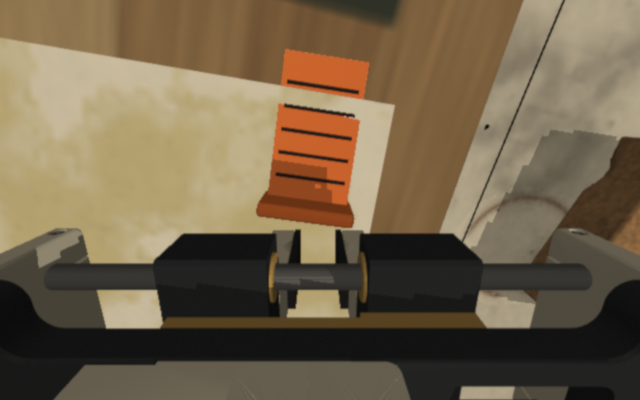

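The wedge is just ahead of the open fingers, with its plate at (257–354, 195–226). Its right rear corner is nearest the right finger, so a straight push will square it up.

jog_arm --moves '[[[0.4,0,0],0,2],[[0.4,0,0],0,2],[[0.4,0,0],0,2],[[0.4,0,0],0,2],[[0.4,0,0],0,2],[[0.4,0,0],0,2],[[0.4,0,0],0,2],[[0,0,0],0,2]]'

```text
time_s: 4.85
tcp_pos: [0.4569, 0.1936, 0.0105]
eef_rot: [-180.0, -0.0, 13.6]
contact_force: [0.3, -0.2, -0.3]
gripper_width: 0.0202
gripper_force: 0.0
```

```bash
python3 look.py w3 | grep -v hand; python3 meas.py w3 200 0 420 229
```

```text
{'time_s': 4.85, 'tcp_pos': [0.457, 0.194, 0.011], 'eef_rot': [-179.993, -0.02, 13.573], 'contact_force': [0.268, -0.234, -0.28], 'joints': [45.705, 18.644, -36.468, 0.009, -34.868, 57.862]}
[[-0.0, -0.958, -0.285, 0.078], [1.0, -0.0, 0.0, -0.0], [-0.0, -0.285, 0.958, -0.159], [0.0, 0.0, 0.0, 1.0]]
wedge 0.73 [198.  11.] [0.5651 0.2828 0.    ] [[-0.0, 0.0], [389.0, 0.0], [389.0, 31.0], [0.0, 31.0]]
[[0, 0], [0, 27], [378, 31], [386, 25], [389, 0]]
wedge 0.57 [309. 157.] [0.505  0.2107 0.    ] [[261.0, 76.0], [354.0, 76.0], [354.0, 238.0], [261.0, 238.0]]
[[267, 76], [270, 210], [261, 231], [274, 231], [283, 238], [352, 238], [354, 227], [346, 209], [348, 78]]
yellow_spot 0.56 [201.  16.] [0.5567 0.2664 0.036 ] [[-0.0, 0.0], [390.0, 0.0], [390.0, 31.0], [0.0, 31.0]]
[[0, 27], [379, 31], [386, 24], [390, 0], [0, 0]]
gauge_stand 0.68 [198.  13.] [0.5573 0.2676 0.036 ] [[-0.0, 0.0], [388.0, 0.0], [388.0, 32.0], [0.0, 32.0]]
[[0, 27], [377, 32], [385, 25], [388, 0], [0, 0]]
yellow [(np.int32(373), [340.8, 4.4], [0.5739, 0.2123, 0.036])]
wedge [0.5117 0.2118] 13.4 err 0.108
front edge [[0.5405, 0.2796, 0.036], [0.557, 0.2078, 0.036]] stand yaw 12.969884267375887
```

View pics/w3.png

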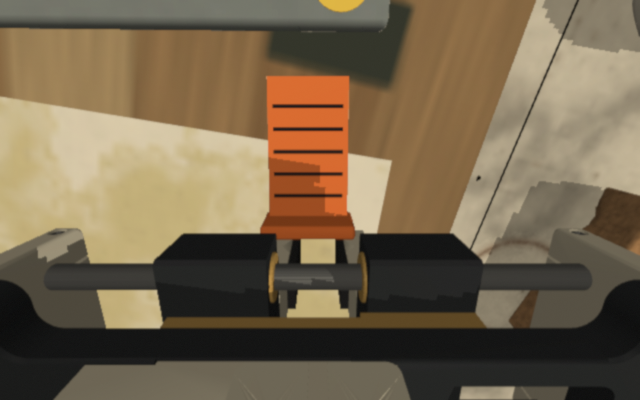

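The wedge is now square to the fingers: columns 267–348, thin edge at row 76, plate seated on both fingertips. The yellow spot is at column 341 at the top edge of the picture.

Run:
```python
from h import *; import pickle
s,p=pickle.load(open('w3.pkl','rb')); a=np.radians(13.5); Rm=np.array([[np.cos(a),np.sin(a)],[-np.sin(a),np.cos(a)]]); F=np.array([.583,.2145])
f=lambda X:(Rm@(np.array(X)[:2]-F)*1000).round(1)
print('mtx',p['mtx'][0].tolist(),'tcp',f(s['tcp_pos']),'thinL,R',f(ray(p,(266.5,76),.001,s)),f(ray(p,(349.5,77),.001,s)),'plate top rear corners',f(ray(p,(261,232),.03,s)),f(ray(p,(355,238),.03,s)))
print('corner bottom row', f(ray(p,(387,27),.036,s)), 'expect -17,-20')
```

```text
mtx [290.7426381388051, 0.0, 317.55600016772553] tcp [-127.5    9.1] thinL,R [-32.6  36.9] [-33.1  -7.9] plate top rear corners [-111.3   38.8] [-114.6  -10.4]
corner bottom row [-17.5 -19.1] expect -17,-20
```

jog_arm --moves '[[[-0.8,0,0],0,2],[[0,-0.9,0],0,3],[[0,0,0],0,3],[[0.4,0,0],0,3],[[0.3,0,0],0,3],[[0.3,0,0],0,3],[[0.4,0.1,0],0,3],[[0.4,0.12,0],0,3],[[0.4,0.12,0],0,3],[[0.4,0.12,0],0,3],[[0.4,0.12,0],0,3],[[0,0,0],0,3]]'

```text
time_s: 6.55
tcp_pos: [0.4775, 0.2017, 0.0106]
eef_rot: [-180.0, -0.0, 13.6]
contact_force: [0.1, 0.4, -0.4]
gripper_width: 0.03
gripper_force: 0.0
```

```bash
cat > f.py <<'E'
from h import *
import sys,pickle
s=get_state(); p=capture('wrist'); n=sys.argv[1]; im=np.array(p['pixels']); cv2.imwrite(f'pics/{n}.png',im); pickle.dump((s,p),open(n+'.pkl','wb'))
a=np.radians(13.5); Rm=np.array([[np.cos(a),np.sin(a)],[-np.sin(a),np.cos(a)]]); F=np.array([.583,.2145])
f=lambda X:(Rm@(np.array(X)[:2]-F)*1000).round(1)
print('tcp',f(s['tcp_pos']),np.round(s['tcp_pos'],4),s['contact_force'].round(1),s['time_s'])
hsv=cv2.cvtColor(im,cv2.COLOR_BGR2HSV); o=cv2.inRange(hsv,(3,130,60),(17,255,255)); o[228:]=0
k,l,st,c=cv2.connectedComponentsWithStats(cv2.morphologyEx(o,cv2.MORPH_CLOSE,np.ones((7,7))))
i=1+np.argmax(st[1:,4]); m=l==i
print('bbox',st[i])
for r in (25,45,60,80,100,130,160,190):  # slope side edges: height unknown until thin edge row known
    x=np.where(m[r])[0]
    if len(x): 
        z=np.interp(r,[st[i,1],210],[.002,.014]); print(r,x[0],x[-1],f(ray(p,(x[0]-.5,r),z,s)),f(ray(p,(x[-1]+.5,r),z,s)))
E
python3 f.py w4
```

```text
tcp [-105.6   12.2] [0.4775 0.2017 0.0106] [ 0.1  0.4 -0.4] 6.55
bbox [  254    84   131   144 14179]
100 283 365 [-23.1  31.5] [-23.1 -13.7]
130 260 373 [-38.9  44.3] [-38.8 -18.4]
160 257 376 [-55.   46.3] [-55.  -20.5]
190 286 367 [-71.5  30.4] [-71.5 -15.8]
```

View pics/w4.png

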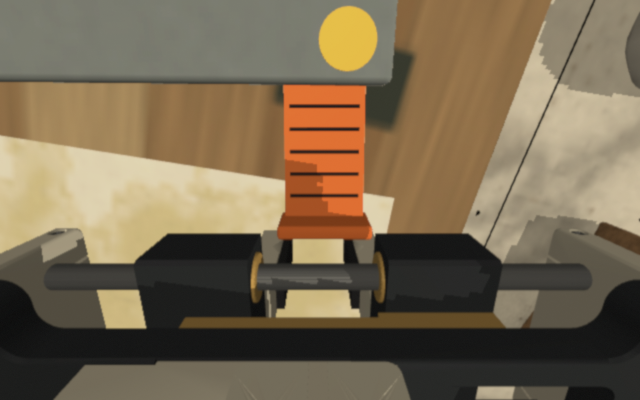

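The wedge is still square, its thin edge now under the plate's front edge at row 85, wedge centre at column 324. The spot centre is at (348,38), so about 8 mm of sideways offset remains.

jog_arm --moves '[[[0.4,0.12,0],0,3],[[0.4,0.12,0],0,3],[[0.4,0.12,0],0,3],[[0.4,0.12,0],0,3],[[0.4,0.12,0],0,3],[[0.4,0.12,0],0,3],[[0.4,0.12,0],0,3],[[0,0,0],0,3]]'

```text
time_s: 7.6
tcp_pos: [0.5067, 0.2001, 0.0105]
eef_rot: [-180.0, -0.0, 13.6]
contact_force: [-0.1, 0.1, -0.1]
gripper_width: 0.0298
gripper_force: 0.0
```

```bash
python3 f.py w5
python3 - <<'E'
from h import *; import pickle
for n in('w4','w5'):
    s,p=pickle.load(open(n+'.pkl','rb')); im=np.array(p['pixels'])
    a=np.radians(13.5); Rm=np.array([[np.cos(a),np.sin(a)],[-np.sin(a),np.cos(a)]]); F=np.array([.583,.2145])
    y=cv2.inRange(cv2.cvtColor(im,cv2.COLOR_BGR2HSV),(20,150,120),(32,255,255)); k,l,st,c=cv2.connectedComponentsWithStats(y)
    for i in range(1,k):
        if st[i,4]>800: print(n,c[i].round(1),st[i],(Rm@(ray(p,c[i],.036,s)[:2]-F)*1000).round(1))
E
```

```text
tcp [-77.5   3.8] [0.5067 0.2001 0.0105] [-0.1  0.1 -0.1] 7.6
bbox [ 241  148  132   80 8863]
160 253 364 [-27.8  41.3] [-27.7 -22.9]
190 248 364 [-44.   43.9] [-44.  -22.8]
w4 [347.6  38.2] [ 319    7   58   64 2915] [ 0.3 -0. ]
w5 [326.6 109.6] [ 300   82   54   56 2391] [0. 0.]
```

View pics/w5.png

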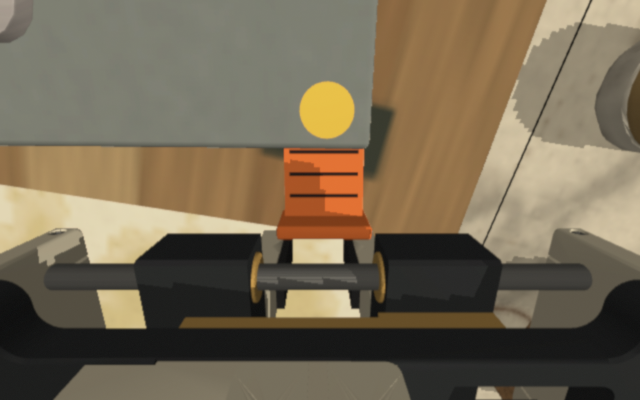

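The stand has not moved: the spot is at (327,110), right where the foot was estimated. The wedge is centred on it at column 325. Now straight in, watching the force.

jog_arm --moves '[[[0.3,0,0],0,3],[[0.3,0,0],0,3],[[0.1,0,0],0,3],[[0.1,0,0],0,3]]'

```text
time_s: 8.15
tcp_pos: [0.5141, 0.2019, 0.0105]
eef_rot: [180.0, 0.0, 13.6]
contact_force: [-0.7, -0.6, -0.5]
gripper_width: 0.03
gripper_force: 0.3
```

jog_arm --moves '[[[0.1,0,0],0,3],[[0.05,0,0],0,3]]'

```text
time_s: 8.4
tcp_pos: [0.5156, 0.2023, 0.0106]
eef_rot: [-180.0, -0.0, 13.6]
contact_force: [-0.4, 0.1, -0.3]
gripper_width: 0.03
gripper_force: 0.3
```

jog_arm --moves '[[[0.1,0,0],0,3]]'

```text
time_s: 8.52
tcp_pos: [0.5165, 0.2025, 0.0106]
eef_rot: [-180.0, 0.0, 13.6]
contact_force: [-0.7, 0.1, -0.2]
gripper_width: 0.0302
gripper_force: 0.3
```

jog_arm --moves '[[[0.1,0,0],0,3]]'

```text
time_s: 8.65
tcp_pos: [0.5173, 0.2026, 0.0105]
eef_rot: [180.0, 0.0, 13.6]
contact_force: [-2.6, -1.1, 1.8]
gripper_width: 0.0299
gripper_force: 1.2
```

jog_arm --moves '[[[0.1,0,0],0,3]]'

```text
time_s: 8.78
tcp_pos: [0.518, 0.2027, 0.0105]
eef_rot: [180.0, 0.1, 13.6]
contact_force: [-4.4, 0.0, 3.1]
gripper_width: 0.0303
gripper_force: 2.0
```

jog_arm --moves '[[[0.08,0,0],0,3]]'

```text
time_s: 8.9
tcp_pos: [0.5186, 0.2028, 0.0105]
eef_rot: [180.0, 0.1, 13.6]
contact_force: [-5.4, -0.9, 3.9]
gripper_width: 0.03
gripper_force: 2.8
```

```bash
python3 f.py w6|head -1
python3 - <<'E'
from h import *; import pickle
s,p=pickle.load(open('w6.pkl','rb')); im=np.array(p['pixels'])
a=np.radians(13.5); Rm=np.array([[np.cos(a),np.sin(a)],[-np.sin(a),np.cos(a)]]); F=np.array([.583,.2145])
y=cv2.inRange(cv2.cvtColor(im,cv2.COLOR_BGR2HSV),(20,150,120),(32,255,255)); k,l,st,c=cv2.connectedComponentsWithStats(y)
for i in range(1,k):
    if st[i,4]>800: print(c[i].round(1),(Rm@(ray(p,c[i],.036,s)[:2]-F)*1000).round(1))
E
```

```text
tcp [-65.3   3.7] [0.5186 0.2028 0.0105] [-5.4 -0.9  3.9] 8.9
[325.8 137.8] [-0.1  0.1]
```

jog_arm --moves '[[[0.08,0,0],0,3]]'

```text
time_s: 9.07
tcp_pos: [0.5191, 0.2028, 0.0104]
eef_rot: [180.0, 0.1, 13.6]
contact_force: [-7.2, -1.6, 4.3]
gripper_width: 0.03
gripper_force: 3.4
```

jog_arm --moves '[[[-0.2,0,0],0,3],[[-0.8,0,0],0,3],[[-1.4,0,0],0,3],[[0,0,-4],0,0],[[0,0,-4],0,0],[[0,0,0],0,0]]'

```text
time_s: 9.82
tcp_pos: [0.4978, 0.199, 0.0938]
eef_rot: [-179.8, -0.3, 13.6]
contact_force: [0.5, 0.1, -1.0]
gripper_width: 0.0055
gripper_force: 0.0
```

```bash
python3 f.py w7
python3 - <<'E'
from h import *; import pickle
s,p=pickle.load(open('w7.pkl','rb')); im=np.array(p['pixels'])
a=np.radians(13.5); Rm=np.array([[np.cos(a),np.sin(a)],[-np.sin(a),np.cos(a)]]); F=np.array([.583,.2145])
y=cv2.inRange(cv2.cvtColor(im,cv2.COLOR_BGR2HSV),(20,150,120),(32,255,255)); k,l,st,c=cv2.connectedComponentsWithStats(y)
for i in range(1,k):
    if st[i,4]>300: print(c[i].round(1),(Rm@(ray(p,c[i],.036,s)[:2]-F)*1000).round(1))
E
```

```text
tcp [-86.5   4.8] [0.4978 0.199  0.0938] [ 0.5  0.1 -1. ] 9.825
bbox [ 253  121  133   73 5374]
130 276 351 [-25.1  40.7] [-25.  -23.3]
160 258 373 [-49.9  56.5] [-49.7 -42.4]
190 365 365 [-75.  -35.3] [-75.  -36.2]
[324.9  96.8] [0. 0.]
```

View pics/w7.png

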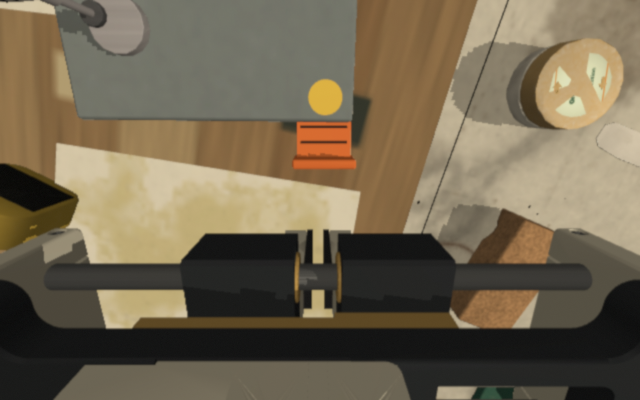

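The wedge sits under the foot (plate back edge at row 165, columns 294–356). The stand has not moved, with the spot still at its first position. Next I go over the spot.

jog_arm --moves '[[[3,0.2,0],0,0],[[3,0.15,0],0,0],[[2.65,0.1,0],0,0],[[0,0,2.5],0,0],[[0,0,2.3],0,0],[[0,0,0],0,0]]'

```text
time_s: 10.62
tcp_pos: [0.5796, 0.2123, 0.0395]
eef_rot: [179.9, 0.3, 13.5]
contact_force: [0.1, -0.2, 0.2]
gripper_width: 0.0001
gripper_force: 0.0
```

jog_arm --moves '[[[0,0,0.3],0,0],[[0,0,0.3],0,0]]'

```text
time_s: 10.88
tcp_pos: [0.5821, 0.214, 0.0373]
eef_rot: [-180.0, -0.1, 13.6]
contact_force: [-1.0, -0.2, -0.0]
gripper_width: 0.0003
gripper_force: 0.0
```

jog_arm --moves '[[[0,0,0.1],0,0],[[0,0,0.1],0,0]]'

```text
time_s: 11.12
tcp_pos: [0.582, 0.2138, 0.0358]
eef_rot: [-180.0, -0.1, 13.6]
contact_force: [-5.0, -1.6, 13.2]
gripper_width: 0.0005
gripper_force: 6.5
```

jog_arm --moves '[[[0,0,0.1],0,0]]'

```text
time_s: 11.25
tcp_pos: [0.5821, 0.2138, 0.0357]
eef_rot: [-180.0, -0.1, 13.6]
contact_force: [-7.8, -0.5, 20.1]
gripper_width: 0.0006
gripper_force: 10.1
```

jog_arm --moves '[[[-0.05,0,0],0,0],[[0,0,0.03],0,0],[[0,0,0],0,0],[[0,0,0],0,0],[[0,0,0],0,0]]'

```text
time_s: 11.88
tcp_pos: [0.582, 0.2138, 0.0357]
eef_rot: [-180.0, -0.1, 13.6]
contact_force: [-5.0, -1.0, 15.5]
gripper_width: 0.0005
gripper_force: 7.7
```

jog_arm --moves '[[[-0.05,0,0.12],0,0],[[0,0,0],0,0],[[0,0,0],0,0],[[0,0,0],0,0],[[0,0,0],0,0]]'

```text
time_s: 12.5
tcp_pos: [0.582, 0.2138, 0.0356]
eef_rot: [-180.0, -0.2, 13.6]
contact_force: [-7.2, -2.0, 22.5]
gripper_width: 0.0006
gripper_force: 11.2
```

jog_arm --moves '[[[0,0,-0.2],0,0],[[0,0,-0.4],0,0],[[0,0,-3],0,0],[[0,0,-3],0,0],[[-5,0,0],0,0],[[-5,0,-1],0,0],[[0,0,0],0,0],[[0,0,0],0,0]]'

```text
time_s: 13.5
tcp_pos: [0.484, 0.1904, 0.1087]
eef_rot: [-180.0, -0.1, 13.6]
contact_force: [0.2, 0.3, 0.4]
gripper_width: 0.0006
gripper_force: 0.0
```

```bash
python3 f.py w8|head -1
python3 - <<'E'
from h import *; import pickle
s,p=pickle.load(open('w8.pkl','rb')); im=np.array(p['pixels'])
a=np.radians(13.5); Rm=np.array([[np.cos(a),np.sin(a)],[-np.sin(a),np.cos(a)]]); F=np.array([.583,.2145])
y=cv2.inRange(cv2.cvtColor(im,cv2.COLOR_BGR2HSV),(20,150,120),(32,255,255)); k,l,st,c=cv2.connectedComponentsWithStats(y)
for i in range(1,k):
    if st[i,4]>300: print(c[i].round(1),(Rm@(ray(p,c[i],.036,s)[:2]-F)*1000).round(1))
E
```

```text
tcp [-101.9   -0.3] [0.484  0.1904 0.1087] [0.2 0.3 0.4] 13.5
[317.4  75.2] [0.1 0.1]
```

View pics/w8.png

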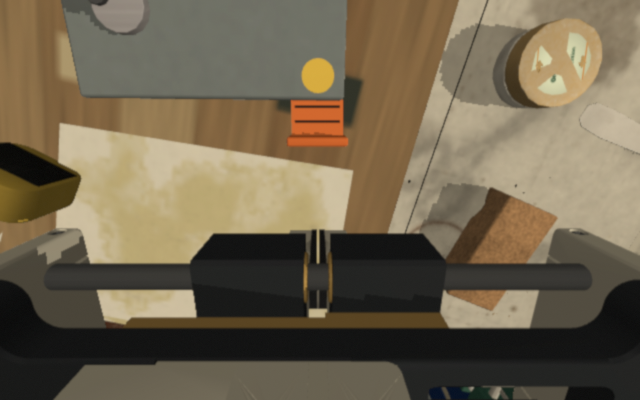

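The spot is unmoved at (317,75), and the wedge is in place and square with its plate at (288–348, 146). I check its seating once more.

Run:
```python
from h import *; import pickle
a=np.radians(13.5); Rm=np.array([[np.cos(a),np.sin(a)],[-np.sin(a),np.cos(a)]]); F=np.array([.583,.2145])
for n in('w7','w8'):
    s,p=pickle.load(open(n+'.pkl','rb')); o=cv2.inRange(cv2.cvtColor(np.array(p['pixels']),cv2.COLOR_BGR2HSV),(3,150,80),(17,255,255)); o[:,:285]=0;o[:,365:]=0;o[200:]=0
    ys,xs=np.where(o); r=ys.max()+.5; x=xs[ys>ys.max()-5]
    print(n,r,x.min(),x.max(),[(Rm@(ray(p,(c,r),.03,s)[:2]-F)*1000).round(1)+[83,0] for c in(x.min()-.5,x.max()+.5)])
```

```text
w7 169.5 292 356 [array([29.4, 25.5]), array([ 29.5, -25.2])]
w8 147.5 287 348 [array([29. , 25.2]), array([ 29.1, -25.3])]
```

The thin edge is 29 mm past the foot, centred and square, and it held through the press.

```bash
python3 -c "
from plant import close_job; print(close_job())"
```

```text
the job is handed in; nothing more can be done
None
```

The wedge is pushed snug under the worn foot (thin edge about 29 mm past it). The stand did not measurably shift, and it stayed firm under a press of about 22 N on the yellow spot. I handed the job in at about 13.5 s, with the arm clear.

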